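Front up the row of lamp cartons in the lane

ROBOT

A 6-joint arm with a two-finger parallel gripper is mounted at the origin on the work surface. World frame = base frame: x ahead of the robot, y to its left, z up, the work surface at z = 0. Lengths are in m, angles in rad, forces in N, time in s.
With the tool pointing down it reaches from about 0.3 to 0.85 m from the base axis. Payload 4.2 kg.
Tool frame: the origin (TCP) lies midway between the tips of the shut fingers; the grasp point (between the pads) lies 19 mm behind it (tcp_to_grasp is the z of the grasp point in the tool frame, in m); z points along the fingers, y is the direction in which the jaws open and shut (so a half turn about z gives the same grasp; the last joint's range is limited). The gripper opens to 91 mm and grips with 3 to 60 N. Pads are 32 mm wide; open, the fingers measure 118 mm over their backs; the gripper's body (76 mm by 178 mm) begins 60 mm behind the grasp point.
Start: joints at [-1.262, 0.32, 1.565, -0, 1.257, -0.02], TCP at [0.186, -0.544, 0.214] pointing down, gripper open.
Joint ranges: [-3.11, 3.11], [-0.84, 2.01], [0.21, 2.61], [-1.34, 4.49], [0.05, 2.63], [-2.56, 2.56]. Speed limits (rad/s): [2.57, 2.57, 3.14, 3.14, 3.14, 3.14].

INTERFACE

Orientations are given as a unit quaternion [x, y, z, w].
In Python, from station import * gives the robot as it stands.
- The arm moves only by the tool send_rows, never from a script. Its argument "moves" is text: rows parted by semicolons, each of 7 numbers parted by spaces: the opening, from 0 (shut) to 1 (fully open), then the shift along the tool's x, y, z in cm, then the turn, a rotation vector about the tool's x, y, z in degrees. In form: grip x y z wx wy wz; .... A call has 1 to 20 rows; each row is the pose to reach, as a shift and turn from the pose commanded when the call began, along the tool's axes at that moment; what a row does not reach only later rows make up. A row lasts 1/8 s, in which the tool goes at most 62.5 mm and 10.7 degrees, less where a joint would pass 70% of its speed; a pose out of reach is approached as far as the arm can. A call with a gripper value outside its range is refused whole. The fingers move at their own pace and stop on an object; "newtons" is the grip in N (left out, the last holds). Time passes only in rows, so rows that repeat a pose let the fingers close. It gives the time, the measured TCP pose, the force and the opening at its end, in the units of the state.
- read_state(): the state, without advancing time (a new reading comes with each control period).
- snapshot(name): name is "side" or "top"; returns the picture (420x560x3 uint8, blue, green, red); there is no depth.
- camera_model(name): a dict with "fov_y" (degrees; the focal length in pixels is half the picture's height over the tangent of half this angle, whatever the lens; pixels are square), "cx", "cy" (the principal point, pixels), "k1" (the pictures are not rectified: a ray, as slopes to the right and down, at radius r is drawn at 1 + k1 r^2 times it, then the intrinsics apply), "world_from_camera" (4x4, takes a point from camera to world coordinates). Camera axes: x right, y down, z forward; pixel columns grow to the right and rows downward; lengths in m; the calibration is good to about 2 mm. A picture is of the moment at which its call begins. camera_model takes no time and is no camera call.
- sign_off(): hands the job in, once; it reports no verdict.
The state is a dict: "t": time; "joint_pos": joint angles; "joint_vel": joint speeds; "joint_torque": joint torques, N m; "tool_pos": TCP position; "orientation": TCP orientation; "force": force on the tool from outside, world axes, zero at the start; "ft_torque": the same for the moment, N m; "finger_gap": finger opening in m.
Only numpy, scipy, OpenCV 4.12 (cv2) and the standard library are available. Lean on these libraries where they do the work, as an engineer would, in place of code of your own. Each camera call takes 0.05 s, during which the arm holds its last target. There are 200 camera calls.

TASK

Bring the stock forward: with the fingertips, push the last white carton in the blue lane from behind so that the whole row of five slides along as one train until the front carton rests against the yellow end stop, then move the hand clear. Touch only the last carton, do not grasp, lift or tip any of them or let the row come apart, and do not crush them against the stop. Leave the tape roll, the spray can and the brown box alone.

Things in the scene. Friction and masses are not known exactly. Their poses are not given: they have to be found in the camera images.
- lane: Straight blue sheet-steel channel fixed to the bench, 415 x 75 mm. Origin: on the bench under its middle line, 200 mm before the stop face. +x runs along the lane to the yellow end stop, +z up. Floor top 4 mm above the bench; side lips 6 mm thick, 63 mm apart inside, tops 20 mm above the bench. The rear end (x = -200 mm) is open. Its place and direction vary.
- lane_stop (a point): Middle of the inner face of the yellow end stop that the front carton must meet; 25 mm above the bench. The stop is a rigid plate 12 mm thick, as wide as the lane, its top 54 mm above the bench.
- box1: White lamp carton, blue side bands, green sticker on top: front carton of the row, the nearest to the yellow end stop. Rigid, 46 mm along the lane, 60 across, 56 high, 60 to 130 g. Origin: centre of its underside; +x along the lane to the stop. Loose on the lane floor, face to face with its neighbours (0.2 mm gaps). The front carton starts about 50 to 130 mm short of the stop.
- box2: White lamp carton, blue side bands, green sticker on top: second carton from the stop. Rigid, 46 mm along the lane, 60 across, 56 high, 60 to 130 g. Origin: centre of its underside; +x along the lane to the stop. Loose on the lane floor, face to face with its neighbours (0.2 mm gaps). The front carton starts about 50 to 130 mm short of the stop.
- box3: White lamp carton, blue side bands, green sticker on top: third (middle) carton. Rigid, 46 mm along the lane, 60 across, 56 high, 60 to 130 g. Origin: centre of its underside; +x along the lane to the stop. Loose on the lane floor, face to face with its neighbours (0.2 mm gaps). The front carton starts about 50 to 130 mm short of the stop.
- box4: White lamp carton, blue side bands, green sticker on top: fourth carton from the stop. Rigid, 46 mm along the lane, 60 across, 56 high, 60 to 130 g. Origin: centre of its underside; +x along the lane to the stop. Loose on the lane floor, face to face with its neighbours (0.2 mm gaps). The front carton starts about 50 to 130 mm short of the stop.
- box5: White lamp carton, blue side bands, green sticker on top: last carton of the row, the farthest from the stop; its free rear face is the one to push. Rigid, 46 mm along the lane, 60 across, 56 high, 60 to 130 g. Origin: centre of its underside; +x along the lane to the stop. Loose on the lane floor, face to face with its neighbours (0.2 mm gaps). The front carton starts about 50 to 130 mm short of the stop.
- tape: Bystander: roll of amber packing tape lying flat on the bench beside the lane, 96 mm outer diameter, 48 mm high. Origin: centre of its underside.
- spray: Bystander: orange spray can standing on the bench beyond the end stop, 52 mm diameter, 150 mm tall. Origin: centre of its underside.
- brownbox: Bystander: small brown cardboard box on the bench beside the lane, 70 x 50 x 45 mm. Origin: centre of its underside.
Things that resemble listed ones, but are neither listed nor needed, are in the scene too. Leave any orange or purple look-alike of the box2 alone.

How it is judged:
On the way:
1. the fingers push on the last carton of the row (contact force between the fingers and box5 above 0.3 N).
At the end, for the whole second after the job is handed in: The front carton is against the end stop (gap under 5 mm), the row is still closed up (the gaps, stop included, add up to under about 10 mm), and all five cartons stand upright and at rest in the lane (x of box1 in the frame of lane above 0.172 m and x of box5 in the frame of lane above -0.017 m and y of box1 in the frame of lane between -0.006 and 0.006 m and height (world z) of each of box1, box2, box3, box4, box5 below 0.009 m and angle between each of box1, box2, box3, box4, box5's own z axis and vertical below 0.1 rad and linear speed of each of box1, box2, box3, box4, box5 below 0.02 m/s and y of box2 in the frame of lane between -0.006 and 0.006 m and y of box3 in the frame of lane between -0.006 and 0.006 m and y of box4 in the frame of lane between -0.006 and 0.006 m and y of box5 in the frame of lane between -0.006 and 0.006 m); the robot touches nothing.
It fails at once if a carton is lifted off the lane floor or tipped (more than 14 mm up or 0.35 rad over) (height (world z) of any of box1, box2, box3, box4, box5 above 0.018 m or angle between any of box1, box2, box3, box4, box5's own z axis and vertical above 0.35 rad).
It fails at once if the row comes apart (a gap of more than about 8 mm opens between neighbours) (distance between box1 and box2 above 0.054 m or distance between box2 and box3 above 0.054 m or distance between box3 and box4 above 0.054 m or distance between box4 and box5 above 0.054 m).
It fails at once if the robot touches a carton other than the last one (over 1 N) (contact force between any of the fingers, the arm and box1 above 1 N or contact force between any of the fingers, the arm and box2 above 1 N or contact force between any of the fingers, the arm and box3 above 1 N or contact force between any of the fingers, the arm and box4 above 1 N).
It fails at once if the last carton is crushed (pushed with more than 40 N) (contact force between the fingers and box5 above 40 N).
It fails at once if a bystander is moved (more than 15 mm) (distance of any of tape, spray, brownbox from where it was at the start of the episode above 0.015 m).
It also fails if it takes over 37 s, if anything falls off the work surface, if the arm or the gripper's body presses on something with over 40 N, if the wrist force passes 120 N, or if a joint passes its speed limit or range.

## Working session

There is one attempt and no reset: what is moved stays moved. The work goes in short steps, Python scripts to look and compute and a tool call to move; the robot and the scene stay as the last step left them, time stands still between calls to the robot, and variables do not carry over. Pictures are saved under pics/ and viewed, about 8 in all and at most 12, crops included, and the job is handed in when it is done.

Besides the shell and the picture viewer there is one more tool, called after "Request:" as name(argument=value, ...) on one line, values as JSON. send_rows: Moves the arm, as the interface text tells. Its arguments: {"type":"object","properties":{"moves":{"type":"string"},"newtons":{"type":"number"}},"required":["moves"]}

```bash
mkdir -p pics; cat > h.py <<'E'
from station import *
import numpy as np, cv2
def ray(cam,u,v):
    m=camera_model(cam); f=210/np.tan(np.radians(m['fov_y'])/2)
    p=cv2.undistortPoints(np.array([[[u,v]]],float),np.array([[f,0,m['cx']],[0,f,m['cy']],[0,0,1]]),np.array([m['k1'],0,0,0,0.])).ravel()
    T=np.array(m['world_from_camera']); return T[:3,3],T[:3,:3]@[p[0],p[1],1]
def onz(cam,u,v,z):
    o,d=ray(cam,u,v); return o+d*(z-o[2])/d[2]
E
python3 - <<'E'
from h import *
for n in('top','side'):
    i=snapshot(n); cv2.imwrite(f'pics/{n}0.png',i)
    m=camera_model(n);print(n,m['fov_y'],m['k1'],np.round(m['world_from_camera'],3).tolist())
s=read_state();print(s)
E
```

```text
top 43.169704670856625 -0.20064805374009667 [[-0.024, -0.996, 0.087, 0.469], [-0.999, 0.026, 0.027, 0.061], [-0.029, -0.086, -0.996, 1.096], [0.0, 0.0, 0.0, 1.0]]
side 56.640718648204256 -0.010079646942842475 [[-0.98, -0.09, 0.177, 0.449], [-0.198, 0.512, -0.836, 0.67], [-0.015, -0.854, -0.52, 0.399], [0.0, 0.0, 0.0, 1.0]]
{'t': 0.1, 'joint_pos': array([-1.26197626e+00,  3.20238677e-01,  1.56552519e+00, -1.45017174e-05,
        1.25745868e+00, -2.00040623e-02]), 'joint_vel': array([ 0.00113582, -0.00056752, -0.00345142, -0.00069839,  0.00128695,
        0.0001434 ]), 'joint_torque': array([-4.63001652e-04, -4.13333380e+01, -2.32509470e+01,  7.26951356e-02,
        4.21070913e-02, -3.59753017e-05]), 'tool_pos': array([ 0.18553992, -0.54375881,  0.2132106 ]), 'orientation': array([ 9.86514060e-01,  1.63674508e-01, -1.24100678e-04, -8.05473423e-04]), 'force': array([ 0.0008378 ,  0.21820954, -0.60181471]), 'ft_torque': array([ 0.03662098, -0.00768641,  0.01538963]), 'finger_gap': 0.09089275331341982}
```

View pics/top0.png

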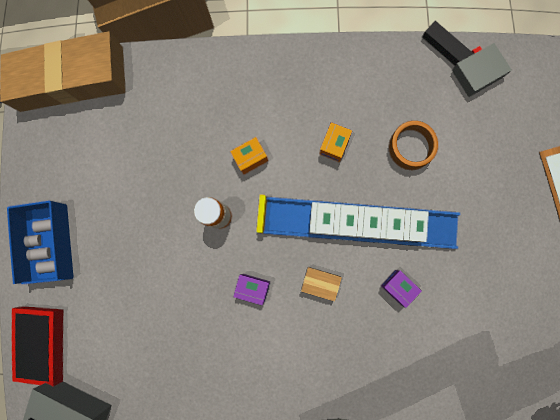

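View pics/side0.png

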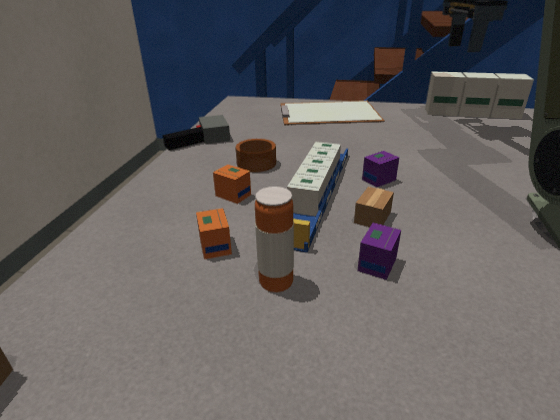

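The top view shows the lane running from the yellow stop at about (262,214) to its open rear at (458,230). The white row spans columns 310–427. Orange and purple look-alikes lie either side, and the spray can is at (208,212). Next I measure these.

```bash
cat >> h.py <<'E'
def measure(i):
    h=cv2.cvtColor(i,cv2.COLOR_BGR2HSV)
    roi=np.zeros(i.shape[:2],np.uint8); roi[190:255,250:470]=255
    def big(lo,hi):
        m=cv2.inRange(h,lo,hi)&roi
        m=cv2.morphologyEx(m,cv2.MORPH_CLOSE,np.ones((13,13)))&roi
        c=max(cv2.findContours(m,0,1)[0],key=cv2.contourArea)
        return cv2.boxPoints(cv2.minAreaRect(c)),c
    P=lambda q,z:np.array([onz('top',u,v,z)[:2] for u,v in q])
    wq,_=big((0,0,165),(179,60,255)); yq,_=big((20,120,90),(35,255,255)); bq,_=big((100,120,30),(125,255,255))
    return P(wq,.060),P(yq,.054),P(bq,.020),wq,yq,bq
E
python3 - <<'E'
from h import *
i=cv2.imread('pics/top0.png')
W,Y,B,wq,yq,bq=measure(i)
for n,a in zip('W Y B wq yq bq'.split(),(W,Y,B,wq,yq,bq)): print(n,np.round(a,4).tolist())
for A in(W,B):
    r=cv2.minAreaRect(A.astype(np.float32)*1000);print(r)
j=cv2.resize(i[180:260,240:480],None,fx=3.3,fy=3.3,interpolation=cv2.INTER_CUBIC)
for q in(wq,yq,bq): cv2.polylines(j,[((q-[240,180])*3.3).astype(int)],True,(0,0,255))
cv2.imwrite('pics/c0.png',j)
E
```

```text
W [[0.5123, 0.0515], [0.5763, 0.0446], [0.5513, -0.187], [0.4871, -0.1789]]
Y [[0.5148, 0.1555], [0.5886, 0.1477], [0.587, 0.1338], [0.5133, 0.1417]]
B [[0.5132, 0.142], [0.5878, 0.1346], [0.546, -0.2621], [0.471, -0.2525]]
wq [[308.57220458984375, 231.7406005859375], [311.239990234375, 199.06039428710938], [428.64129638671875, 208.64419555664062], [425.9735107421875, 241.32440185546875]]
yq [[255.7053985595703, 231.8874053955078], [258.9512023925781, 194.56100463867188], [265.9418029785156, 195.16879272460938], [262.6960144042969, 232.49530029296875]]
bq [[263.82598876953125, 233.1925048828125], [266.7290954589844, 196.6134033203125], [459.78289794921875, 211.93519592285156], [456.8797912597656, 248.51429748535156]]
((531.7179565429688, -67.73800659179688), (232.87686157226562, 64.72432708740234), 83.81436157226562)
((529.3173217773438, -59.776947021484375), (398.9069519042969, 75.57611083984375), 83.981201171875)
```

View pics/c0.png

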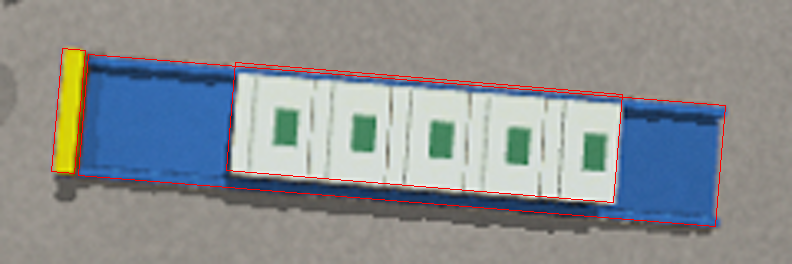

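```bash
cat >> h.py <<'E'
from scipy.spatial.transform import Rotation as R
D=np.array([np.cos(np.radians(83.95)),np.sin(np.radians(83.95)),0]); O=np.array([.5292,-.0605,0])
N=np.array([-D[1],D[0],0])
def lane(p): q=np.array(p)-O; return np.round([q@D,q@N,p[2]],4)
th=np.radians(8)
z=np.array([0,0,-1.]); xt=D*np.cos(th)-z*np.sin(th); zt=z*np.cos(th)+D*np.sin(th)
Rt=np.column_stack([xt,np.cross(zt,xt),zt])
def cmd(x,y,zz):
    s=read_state();R0=R.from_quat(s['orientation'])
    p=O+x*D+y*N+[0,0,zz]
    print('at',s['t'],lane(s['tool_pos']),'F',np.round(s['force'],2),'-> cm',np.round(R0.inv().apply(p-s['tool_pos'])*100,2),'deg',np.round(np.degrees((R0.inv()*R.from_matrix(Rt)).as_rotvec()),2))
E
python3 - <<'E'
from h import *
W,Y,B,*_=measure(cv2.imread('pics/top0.png'))
for A in(W,Y,B): print([lane([*p,0])[:2].tolist() for p in A])
cmd(-.195,0,.13)
E
```

```text
[[0.1096, 0.0286], [0.1094, -0.0357], [-0.1234, -0.0354], [-0.1221, 0.0294]]
[[0.2132, 0.0371], [0.2133, -0.0371], [0.1993, -0.037], [0.1994, 0.0371]]
[[0.1997, 0.0372], [0.2002, -0.0377], [-0.1987, -0.0379], [-0.1971, 0.0376]]
at 0.1 [-0.5168  0.2908  0.2132] F [ 0.    0.22 -0.6 ] -> cm [ 39.92 -16.94   8.35] deg [  4.46   7.07 -65.  ]
```

Request:
send_rows(moves="0.22 10 -4 0 0 0 -16;0.22 20 -8.5 2 1 2 -32;0.22 30 -12.5 4 3 5 -48;0.22 39.9 -16.9 6 4.5 7 -65;0.22 39.9 -16.9 8.4 4.5 7 -65;0.22 39.9 -16.9 8.4 4.5 7 -65;0.22 39.9 -16.9 8.4 4.5 7 -65;0.22 39.9 -16.9 8.4 4.5 7 -65;0.22 39.9 -16.9 8.4 4.5 7 -65;0.22 39.9 -16.9 8.4 4.5 7 -65;0.22 39.9 -16.9 8.4 4.5 7 -65;0.22 39.9 -16.9 8.4 4.5 7 -65")

```text
t: 1.6
tool_pos: [0.5083, -0.2563, 0.1304]
orientation: [0.742, 0.667, 0.051, -0.046]
force: [-0.1, -0.0, -0.4]
finger_gap: 0.0201
```

```bash
python3 - <<'E'
from h import *
cmd(-.185,0,.026)
print(read_state()['finger_gap'])
i=snapshot('top');cv2.imwrite('pics/t1.png',i)
cv2.imwrite('pics/t1c.png',cv2.resize(i[150:300,240:520],None,fx=2.5,fy=2.5))
E
```

```text
at 1.6 [-0.1969  0.0002  0.1304] F [-0.05 -0.03 -0.41] -> cm [-2.50e-01  1.00e-02  1.05e+01] deg [ 0.02  0.14 -0.08]
0.020060762263613887
```

View pics/t1c.png

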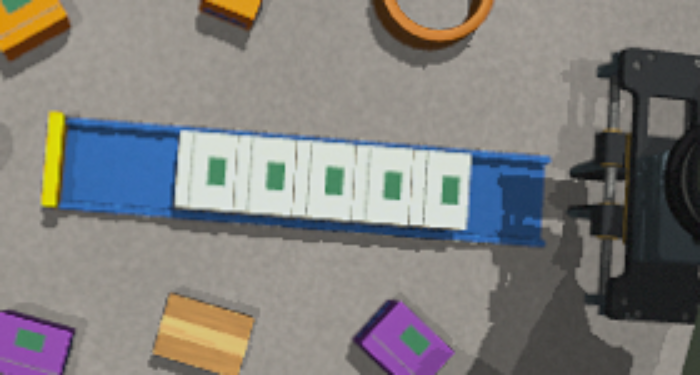

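The fingers are centred behind the row at crop (590,190), with clear lane in front of box5's rear face at column 468. Next I go down.

Request:
send_rows(moves="0.22 -0.1 0 4 0 0 0;0.22 -0.2 0 8 0 0 0;0.22 -0.25 0 10.5 0 0 0;0.22 -0.25 0 10.5 0 0 0;0.22 -0.25 0 10.5 0 0 0")

```text
t: 2.28
tool_pos: [0.5107, -0.2443, 0.0267]
orientation: [0.742, 0.667, 0.051, -0.045]
force: [0.5, 0.0, -0.4]
finger_gap: 0.0199
```

```bash
python3 - <<'E'
from h import *
cmd(-.145,0,.026);cmd(-.052,0,.026)
E
```

```text
at 2.275 [-0.1847 -0.001   0.0267] F [ 0.52  0.03 -0.36] -> cm [ 3.92 -0.1   0.61] deg [ 0.08  0.17 -0.01]
at 2.275 [-0.1847 -0.001   0.0267] F [ 0.52  0.03 -0.36] -> cm [13.14 -0.1   1.87] deg [ 0.08  0.17 -0.01]
```

Request:
send_rows(moves="0.22 1 -0.05 0.15 0 0 0;0.22 2 -0.1 0.3 0 0 0;0.22 3 -0.1 0.45 0 0 0;0.22 3.5 -0.1 0.55 0 0 0;0.22 3.8 -0.1 0.6 0 0 0;0.22 4.0 -0.1 0.63 0 0 0;0.22 4.2 -0.1 0.66 0 0 0;0.22 4.4 -0.1 0.69 0 0 0;0.22 4.6 -0.1 0.71 0 0 0;0.22 4.8 -0.1 0.74 0 0 0;0.22 5.0 -0.1 0.77 0 0 0;0.22 5.3 -0.1 0.81 0 0 0;0.22 5.6 -0.1 0.85 0 0 0;0.22 5.9 -0.1 0.89 0 0 0;0.22 6.2 -0.1 0.93 0 0 0;0.22 6.4 -0.1 0.96 0 0 0;0.22 6.5 -0.1 0.98 0 0 0")

```text
t: 4.4
tool_pos: [0.5159, -0.178, 0.0248]
orientation: [0.742, 0.667, 0.051, -0.046]
force: [-1.1, -2.6, -1.0]
finger_gap: 0.0201
```

```bash
python3 - <<'E'
from h import *
cmd(-.055,0,.026);print(read_state()['force']@D)
i=snapshot('top');cv2.imwrite('pics/t2.png',i)
cv2.imwrite('pics/t2c.png',cv2.resize(i[150:300,240:520],None,fx=2.5,fy=2.5))
E
```

```text
at 4.4 [-0.1182  0.0009  0.0248] F [-1.09 -2.55 -1.04] -> cm [6.28 0.09 0.75] deg [-0.03  0.12  0.  ]
-2.650932352903934
```

View pics/t2c.png

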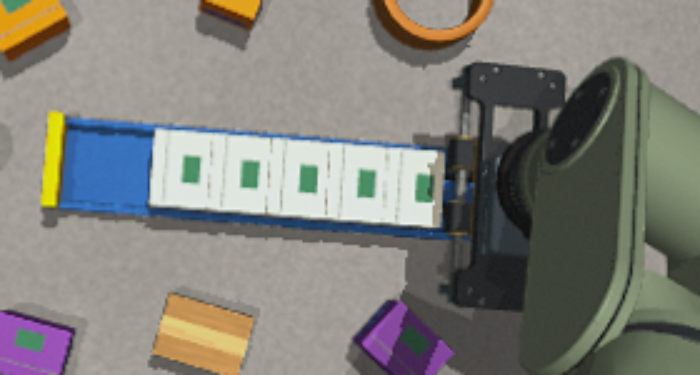

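The row has moved about 20 mm and stayed closed, with its front edge at crop column 152 and the stop face at about 65. The push force is about 2.7 N. I continue.

Request:
send_rows(moves="0.22 0.2 0 0.02 0 0 0;0.22 0.5 0 0.06 0 0 0;0.22 0.8 0 0.1 0 0 0;0.22 1.1 0 0.14 0 0 0;0.22 1.4 0 0.18 0 0 0;0.22 1.7 0 0.22 0 0 0;0.22 2.0 0 0.26 0 0 0;0.22 2.3 0 0.3 0 0 0;0.22 2.6 0 0.34 0 0 0;0.22 2.9 0 0.38 0 0 0;0.22 3.2 0 0.43 0 0 0;0.22 3.5 0 0.47 0 0 0;0.22 3.8 0 0.52 0 0 0;0.22 4.1 0 0.56 0 0 0;0.22 4.4 0 0.6 0 0 0;0.22 4.7 0 0.65 0 0 0;0.22 5.0 0 0.69 0 0 0;0.22 5.3 0 0.73 0 0 0;0.22 5.5 0 0.76 0 0 0;0.22 5.6 0 0.77 0 0 0")

```text
t: 6.95
tool_pos: [0.5218, -0.1218, 0.0249]
orientation: [0.742, 0.667, 0.051, -0.046]
force: [0.5, -2.1, -1.2]
finger_gap: 0.0199
```

```bash
python3 - <<'E'
from h import *
cmd(-.047,0,.026);print(read_state()['force']@D)
i=snapshot('top');cv2.imwrite('pics/t3.png',i)
cv2.imwrite('pics/t3c.png',cv2.resize(i[180:260,240:480],None,fx=3.3,fy=3.3,interpolation=cv2.INTER_CUBIC))
E
```

```text
at 6.95 [-0.0617  0.0009  0.0249] F [ 0.48 -2.09 -1.17] -> cm [1.47 0.09 0.09] deg [-0.02  0.12 -0.  ]
-2.0231924534442594
```

View pics/t3c.png

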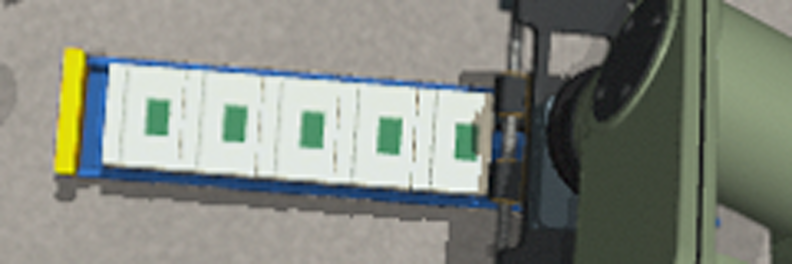

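The row is still closed and straight. Its front edge is at crop column 105 and the stop's inner edge at about 83, so about 13–14 mm remain. I slow down here.

Request:
send_rows(moves="0.22 0.2 0 0.02 0 0 0;0.22 0.4 0 0.05 0 0 0;0.22 0.6 0 0.08 0 0 0;0.22 0.8 0 0.11 0 0 0;0.22 0.9 0 0.12 0 0 0;0.22 1.0 0 0.14 0 0 0;0.22 1.1 0 0.15 0 0 0;0.22 1.15 0 0.16 0 0 0;0.22 1.2 0 0.17 0 0 0")

```text
t: 8.12
tool_pos: [0.5231, -0.1099, 0.0248]
orientation: [0.742, 0.667, 0.051, -0.046]
force: [0.8, -2.3, -0.6]
finger_gap: 0.02
```

Request:
send_rows(moves="0.22 0.05 0 0.01 0 0 0;0.22 0.1 0 0.01 0 0 0")

```text
t: 8.38
tool_pos: [0.5232, -0.1088, 0.0248]
orientation: [0.742, 0.667, 0.051, -0.046]
force: [1.1, -2.8, -1.4]
finger_gap: 0.0201
```

Request:
send_rows(moves="0.22 0.05 0 0.01 0 0 0;0.22 0.1 0 0.01 0 0 0")

```text
t: 8.62
tool_pos: [0.5233, -0.1078, 0.0249]
orientation: [0.742, 0.667, 0.051, -0.046]
force: [-1.2, -1.7, -1.8]
finger_gap: 0.0199
```

Request:
send_rows(moves="0.22 0.05 0 0.01 0 0 0;0.22 0.1 0 0.01 0 0 0")

```text
t: 8.88
tool_pos: [0.5234, -0.1068, 0.0249]
orientation: [0.742, 0.667, 0.051, -0.046]
force: [-0.7, -2.5, -2.1]
finger_gap: 0.0202
```

Request:
send_rows(moves="0.22 0.05 0 0.01 0 0 0;0.22 0.1 0 0.01 0 0 0")

```text
t: 9.12
tool_pos: [0.5235, -0.1058, 0.0249]
orientation: [0.742, 0.667, 0.051, -0.046]
force: [-0.4, -2.6, -2.0]
finger_gap: 0.0202
```

```bash
python3 - <<'E'
from h import *
cmd(-.045,0,.026)
i=snapshot('top');cv2.imwrite('pics/t4.png',i)
cv2.imwrite('pics/t4c.png',cv2.resize(i[180:260,240:480],None,fx=3.3,fy=3.3,interpolation=cv2.INTER_CUBIC))
E
```

```text
at 9.125 [-0.0456  0.0009  0.0249] F [-0.43 -2.63 -2.01] -> cm [ 0.08  0.09 -0.1 ] deg [-0.03  0.12 -0.01]
```

View pics/t4c.png

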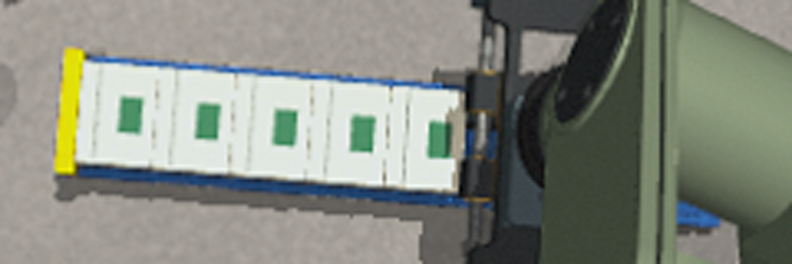

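The front carton now sits visually at the stop, around crop column 78, and the row is closed. The force is still only sliding friction, so I push in small steps until it rises.

Request:
send_rows(moves="0.22 0.05 0 0.01 0 0 0;0.22 0.05 0 0.01 0 0 0")

```text
t: 9.43
tool_pos: [0.5236, -0.1055, 0.0249]
orientation: [0.742, 0.667, 0.051, -0.046]
force: [-0.7, -3.8, -1.3]
finger_gap: 0.0205
```

Request:
send_rows(moves="0.22 0.05 0 0.01 0 0 0;0.22 0.05 0 0.01 0 0 0")

```text
t: 9.68
tool_pos: [0.5236, -0.1054, 0.0249]
orientation: [0.742, 0.667, 0.051, -0.046]
force: [-1.3, -5.4, -1.5]
finger_gap: 0.0205
```

Request:
send_rows(moves="0.22 0.05 0 0.01 0 0 0;0.22 0.05 0 0.01 0 0 0")

```text
t: 9.93
tool_pos: [0.5236, -0.1053, 0.0248]
orientation: [0.741, 0.668, 0.05, -0.045]
force: [-1.6, -8.4, -0.8]
finger_gap: 0.0199
```

The force rises (3.8, 5.4, 8.4 N) while the hand no longer advances, so the row is against the stop. I retreat backwards along the lane, then up.

Request:
send_rows(moves="0.22 -0.1 0 -0.01 0 0 0;0.22 -0.3 0 -0.04 0 0 0;0.22 -1 0 -0.14 0 0 0;0.22 -3 0 -0.42 0 0 0;0.22 -6 0 -0.84 0 0 0;0.22 -10 0 -1.4 0 0 0;0.22 -13 0 -1.83 0 0 0;0.22 -16 0 -5 0 0 0;0.22 -19 0 -10 0 0 0;0.22 -22 0 -14 0 0 0;0.22 -22 0 -14 0 0 0;0.22 -22 0 -14 0 0 0;0.22 -22 0 -14 0 0 0")

```text
t: 11.55
tool_pos: [0.4979, -0.3388, 0.1319]
orientation: [0.741, 0.667, 0.051, -0.048]
force: [-0.2, 0.3, 0.6]
finger_gap: 0.02
```

```bash
python3 - <<'E'
from h import *
s=read_state();print(s['t'],s['tool_pos'],s['force'])
i=snapshot('top');cv2.imwrite('pics/t5.png',i)
W,Y,B,*_=measure(i)
for A in(W,Y): print([lane([*p,0])[:2].tolist() for p in A])
j=snapshot('side')
a=cv2.resize(i[180:260,240:480],None,fx=3.3,fy=3.3);b=cv2.resize(j[120:260,180:420],None,fx=2.3,fy=2.3)
c=np.zeros((a.shape[0]+b.shape[0],792,3),np.uint8);c[:a.shape[0],:a.shape[1]]=a;c[a.shape[0]:,:b.shape[1]]=b
cv2.imwrite('pics/t5c.png',c)
E
```

```text
11.55 [ 0.49792737 -0.33880319  0.13186408] [-0.1837079   0.29436755  0.5955842 ]
[[0.2006, 0.0293], [0.2011, -0.0358], [-0.0295, -0.0359], [-0.0288, 0.0291]]
[[0.2132, 0.0371], [0.2133, -0.0371], [0.2009, -0.037], [0.2008, 0.0371]]
```

View pics/t5c.png

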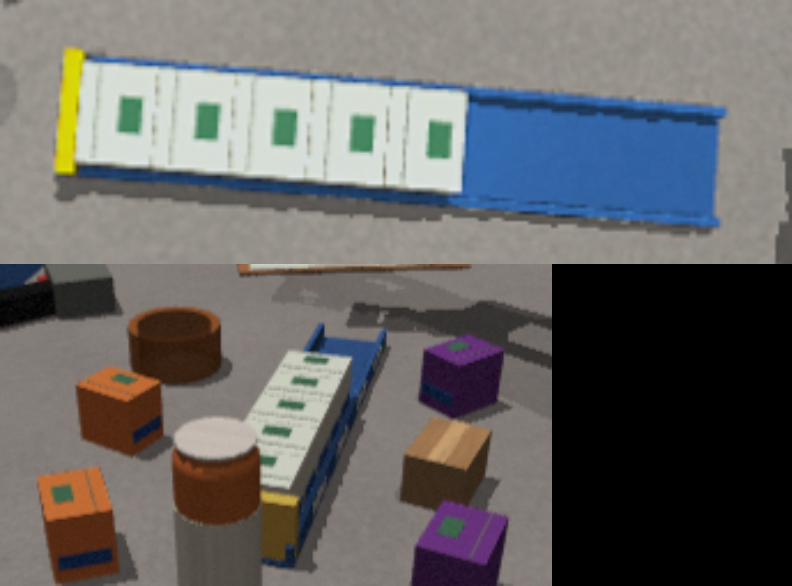

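The row lies against the stop from crop column 78 to 465, closed and upright. The hand is clear and the bystanders are where they were, so I hand the job in.

```bash
python3 -c "from station import *;print(sign_off())"
```

```text
the job is handed in; nothing more can be done
None
```

I pushed the last carton from behind with the fingertips, low and at 1–2.5 cm/s, so the five-carton row slid about 9 cm as one train to the yellow stop. I then backed the hand out along the lane and up, and handed the job in at about 11.7 s. No verdict was reported.

- **Contact with the stop:** sliding took about 2–3 N. At the end the force rose to about 8.5 N with almost no further movement, so the row was firmly against the stop and well below the 40 N limit.
- **Final camera measurement:** the row spans lane x from −0.029 to 0.201 m, which is 230 mm for five 46 mm cartons, so it is closed up. The cartons look upright in both views.
- **Bystanders and hand:** the tape roll, spray can and brown box look unmoved by eye; I did not measure them. After the retreat the tool force read about 0.7 N, within the sensor's noise.
- **A small disagreement:** the final image gives the row's middle line at lane y of about −3 mm. It read the same before the push, so I take it as a calibration or edge bias, since the lips leave only ±1.5 mm of play. Either way it is within the ±6 mm limit.

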